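# Screw down the glaze jar and slide its box shut

## Robot

A 6-joint arm with a two-finger parallel gripper is mounted at the origin on the work surface. World frame = base frame: x ahead of the robot, y to its left, z up, the work surface at z = 0. Lengths are in mm, angles in rad, forces in N, time in s.
With the tool pointing down it reaches from about 300 to 775 mm from the base axis. Payload 14.6 kg.
Tool frame: the origin (TCP) lies at the very end of the fingers, on their centre line; the grasp point (between the pads) lies 19 mm behind it; z points along the fingers, y is the line along which they close (so a half turn about z gives the same grasp; the last joint's range is limited). The gripper opens to 94 mm and grips with 3 to 60 N. Pads are 16 mm wide; open, the fingers measure 119 mm over their backs; the gripper's body (75 mm by 177 mm) begins 78 mm behind the grasp point.
Start: joints at [-1.379, 0.3, 1.521, -0, 1.321, -0.067], TCP at [140.75, -531.675, 205.446] pointing down, gripper open.
Joint ranges: [-3.03, 3.03], [-0.79, 2.21], [0.23, 2.52], [-1.04, 4.18], [0, 3.07], [-2.55, 2.55]. Speed limits (rad/s): [2.22, 2.22, 2.57, 3.14, 3.14, 3.14].

## Interface

Orientations are given as [roll, pitch, yaw] about the fixed x, y, z axes, in that order (R = Rz(yaw) Ry(pitch) Rx(roll)).
In Python, from cell import manip, camera, get_calibration gives the robot as it stands. The module is installed in compiled form; this text tells all that it offers.
- The arm moves only by the tool jog_arm, never from a script. Its argument "plan" is one flat list of numbers, 6 for each row, row after row: the shift along the world's x, y, z in m, then the turn, a rotation vector about the world's x, y, z in degrees. A call has 1 to 20 rows; each row is the pose to reach, as a shift and turn from the pose commanded when the call began; what a row does not reach only later rows make up. A row lasts 1/10 s, in which the tool goes at most 50 mm and 8.59 degrees, less where a joint would pass 70% of its speed; a pose out of reach is approached as far as the arm can. A call with a gripper value outside its range is refused whole. "claw" is the finger opening in m, from 0 to 0.094, set as the call begins (left out, the last holds). The fingers move at their own pace and stop on an object; "force" is the grip in N (left out, the last holds). Time passes only in rows, so rows that repeat a pose let the fingers close. It gives the time, the measured TCP pose, the force, the opening and the grip force at its end, in the units of the state.
- manip.read_state(): the state, without advancing time (a new reading comes with each control period).
- camera(name): name is "scene" or "side" or "wrist"; returns (picture, depth): 480x640x3 uint8, red, green, blue; 480x640 float32, mm along the optical axis (not along the pixel's ray), 0 where there is no reading.
- get_calibration(name): a dict with "fx", "fy", "cx", "cy" (pixels), "origin" and "attitude" of the camera in the world. Camera axes: x right, y down, z forward; pixel columns grow to the right and rows downward; lengths in mm; the calibration is good to about 2 mm. A picture is of the moment at which its call begins: read the wrist's pose just before it. get_calibration takes no time and is no camera call; for the wrist camera it gives the pose at the moment of the call.
- manip.sign_off(): hands the job in; it is judged then, once.
The state is a dict: "clock": time; "joints": joint angles; "qd": joint speeds; "effort": joint torques, N m; "eef_pos": TCP position; "eef_rot": TCP orientation; "wrist_force": force on the tool from outside, world axes, zero at the start; "moment": the same for the moment, N m; "finger_gap": finger opening in mm; "finger_force": force on a finger pad.
Only numpy, scipy, OpenCV 4.12 (cv2) and the standard library are available. Lean on these libraries where they do the work, as an engineer would, in place of code of your own. Each camera call takes 0.05 s, during which the arm holds its last target. There are 200 camera calls.

## Task

First screw the glaze jar's cap down clockwise by pushing its wing round until it stops above the pip on the jar. Then slide the wooden lid over the jar, past the small springy ridge, until the box is fully shut. Leave the vase, bowl, cup, tin, brush and test tiles where they are.

Things in the scene. Friction and masses are not known exactly. Their poses are not given: they have to be found in the camera images.
- glaze_box: fixed plywood slide-top box, outside 300 (its x) by 214 (its y) by 117 mm tall, walls 8 mm; origin at the centre of its underside, z up. The lid shuts towards the box's +x and, open, sticks out over its -x end. The inner opening between the lid's grooves is 178 mm wide. Box tops and lid are the highest parts, apart from the lid's lip.
- jar_axis (a point): point on the vertical screw axis of the fixed white plastic jar (76 mm across) that stands in the uncovered +x half of the box; the point is at the height of the cap disc's top when screwed home, 82 mm above the table.
- wing (a point): point on the middle of the top of the cap's one radial wing, 50 mm out from the screw axis. The grey cap is a disc 72 mm across and 16 mm thick; its wing is a bar 12 mm thick that runs from 22 to 66 mm out from the axis and is 30.5 mm tall, from 70 to 100.5 mm above the table when home; it stands 18.5 mm above the disc's top. Cap and wing rise 4 mm per radian of unscrewing.
- pip (a point): where wing will be when the cap is screwed home, straight above the small pip (22 by 10 mm) on the jar's wall.
- cap (a joint): turn of the cap: 0 = screwed home against its stop, grows anticlockwise (seen from above) as it is unscrewed, up to 2.5 rad; it stays where it is left; turning takes about 0.1 N m (2 N at the wing's point). It cannot come off.
- lid (a joint): how far the lid is open, in m: 0 = fully shut against its stop. The lid is a board 291 by 188 by 6 mm, its underside 103 mm and its top 109 mm above the table; it slides with about 1 to 2 N, and from 17 mm to 10 mm before shut it must be pushed over a springy ridge (up to about 10 N). It cannot lift out of its grooves. A wing that is unscrewed by over about 0.7 rad stands in its way.
- lid_lip (a point): centre of the lip that stands on the lid's outer (-x) end: 14 mm thick along the box's x, 90 mm long along its y, 26 mm tall (108 to 134 mm above the table). Its outer face can be pushed.
- vase: bystander: small white vase, 115 mm tall, 76 mm across; origin at the middle of its underside
- bowl: bystander: terracotta bowl, 100 mm across, 45 mm tall; origin at the middle of its underside
- cup: bystander: white cup, 72 mm across, 80 mm tall; origin at the middle of its underside
- small_tin: bystander: small tin, 60 mm across, 70 mm tall; origin at the middle of its underside
- brush: bystander: wooden brush lying flat, 170 mm long; origin under it
- tile0: bystander: white test tile, 32 mm disc 8 mm thick, on the box's floor; origin at the middle of its underside
- tile1: bystander: terracotta test tile, 32 mm disc 8 mm thick, on the box's floor; origin at the middle of its underside

How it is judged:
By the outcome, as a careful person would: the job done as asked, in the order asked, and still so for the second after the job is handed in, with the robot touching nothing.
It also fails if it takes over 51 s, if anything falls off the work surface, if the arm or the gripper's body presses on something with over 40 N, if the wrist force passes 120 N, or if a joint passes its speed limit or range.

## Working session

There is one attempt and no reset: what is moved stays moved. The work goes in short steps, Python scripts to look and compute and a tool call to move; the robot and the scene stay as the last step left them, time stands still between calls to the robot, and variables do not carry over. Pictures are saved under pics/ and viewed, at most 10 in all, crops included, and the job is handed in when it is done.

Besides the shell and the picture viewer there is one more tool, called after "Emit:" as name(argument=value, ...) on one line, values as JSON. jog_arm: Moves the arm, as the interface text tells. Its arguments: {"type":"object","properties":{"plan":{"type":"array"},"claw":{"type":"number"},"force":{"type":"number"}},"required":["plan"]}

```bash
mkdir -p pics
cat > h.py <<'E'
import numpy as np, cv2
from cell import manip, camera, get_calibration
from scipy.spatial.transform import Rotation as R
def snap(n,tag):
    c=get_calibration(n); p,d=camera(n)
    cv2.imwrite(f'pics/{tag}.png',p[:,:,::-1]); np.savez(f'pics/{tag}.npz',p=p,d=d,**{k:np.array(v) for k,v in c.items()})
    return c
def world(tag):
    z=np.load(f'pics/{tag}.npz'); d=z['d']; v,u=np.mgrid[:480,:640]
    P=np.stack([(u-z['cx'])/z['fx']*d,(v-z['cy'])/z['fy']*d,d],-1)
    A=z['attitude']; 
    A=A if A.shape==(3,3) else R.from_euler('xyz',A).as_matrix()
    W=P@A.T+z['origin']; W[d==0]=np.nan
    return W,z['p']
E
python3 - <<'E'
from h import *
for n in('scene','side'):
    print(snap(n,n))
print(manip.read_state())
E
```

```text
{'fx': 435.9425695418169, 'fy': 435.9425695418169, 'cx': 317.5603250187494, 'cy': 244.3125534304664, 'origin': array([915.78936102, 436.24660876, 574.08639579]), 'attitude': array([-2.29007359e+00,  1.19219643e-03,  2.51358790e+00])}
{'fx': 542.2804352207247, 'fy': 542.2804352207247, 'cx': 316.8240305991355, 'cy': 228.15339936912423, 'origin': array([-17.13111582, 612.23169173, 763.83284444]), 'attitude': array([-2.2188281 , -0.00419742, -2.37449187])}
{'clock': 0.1, 'joints': array([-1.37858180e+00,  3.00394784e-01,  1.52151913e+00, -2.04189888e-05,
        1.32069776e+00, -6.65908732e-02]), 'qd': array([ 0.00217514, -0.00243084, -0.00257928,  0.0010172 ,  0.00034169,
       -0.00069708]), 'effort': array([ 1.67906546e-03, -5.32642472e+01, -3.53282690e+01,  7.09686032e-02,
        2.35025020e-02, -6.04702609e-05]), 'eef_pos': array([ 140.71097036, -531.45205108,  204.95439724]), 'eef_rot': array([-3.14057457e+00, -4.80729230e-05,  2.58810437e-01]), 'wrist_force': array([-0.0445517 , -0.77542549, -0.00502778]), 'moment': array([-0.06399491, -0.00148665,  0.01102246]), 'finger_force': 0.0, 'finger_gap': 93.94989849436094}
```

View pics/scene.png

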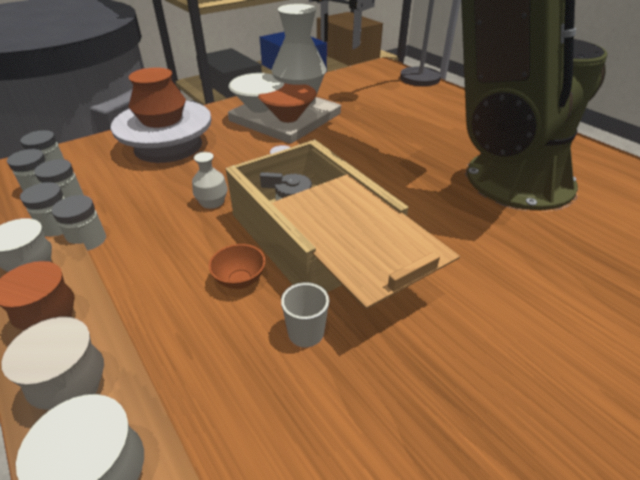

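View pics/side.png

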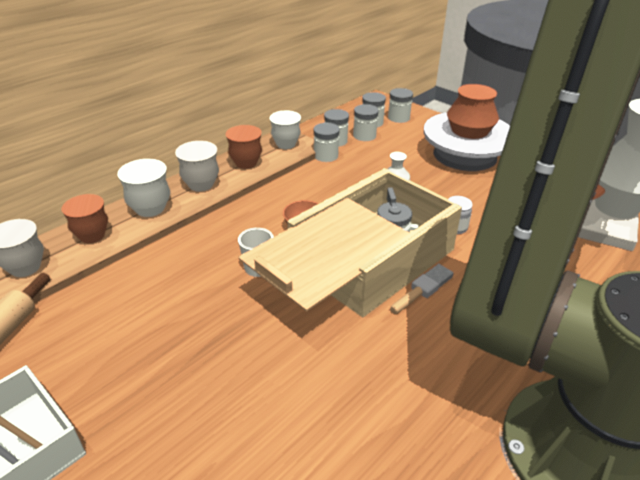

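The box is mid-scene with the lid open toward the robot's left (lip ≈(415,270) in scene, (272,275) in side), and the cap at (395,213) side with its wing pointing to about (392,195). The cup, bowl and vase stand on the far side, the brush and tin on the near side.

Run:
```python
from h import *
np.set_printoptions(precision=1,suppress=True)
for t,(u0,v0,u1,v1) in {'scene':(220,130,470,310),'side':(235,165,465,310)}.items():
    W,p=world(t); w=W[v0:v1,u0:u1].reshape(-1,3); w=w[~np.isnan(w[:,0])]
    for a,b in((104,112),(113,120),(124,137)):
        q=w[(w[:,2]>a)&(w[:,2]<b)]
        r=cv2.minAreaRect(q[:,:2].astype(np.float32)); print(t,a,len(q),np.median(q[:,2]),r); print(cv2.boxPoints(r).ravel())
    q=w[(w[:,2]>122)&(w[:,2]<137)]; print('lip mean',q.mean(0))
W,p=world('side'); 
for (u,v) in [(392,175),(438,203),(457,211),(375,185),(395,215),(391,192),(388,190),(394,198)]: print(u,v,W[v,u])
c=cv2.resize(p[165:245,340:470][:,:,::-1],None,fx=6,fy=6,interpolation=cv2.INTER_CUBIC); cv2.imwrite('pics/c1.png',c)
W,p=world('scene')
c=cv2.resize(p[140:220,220:340][:,:,::-1],None,fx=6,fy=6,interpolation=cv2.INTER_CUBIC); cv2.imwrite('pics/c2.png',c)
```

```text
scene 104 12185 109.11051541593486 ((525.34765625, -59.306121826171875), (433.81256103515625, 215.82369995117188), 87.6412353515625)
[ 408.6 -271.6  624.2 -280.5  642.1  153.   426.5  161.9]
scene 113 2485 116.83458657231284 ((524.5692749023438, -61.04682922363281), (437.0257263183594, 216.6369171142578), 87.78658294677734)
[ 407.9 -275.2  624.4 -283.6  641.2  153.1  424.8  161.5]
scene 124 615 133.5666848195961 ((533.749267578125, 149.2694549560547), (15.902716636657715, 90.66549682617188), 87.6425552368164)
[488.1 143.2 578.7 139.5 579.4 155.3 488.8 159.1]
lip mean [537.8 151.8 131.6]
side 104 9330 108.53730490417729 ((524.183349609375, -57.30450439453125), (434.4601745605469, 216.78025817871094), 87.7497329711914)
[ 407.3 -270.1  624.  -278.6  641.   155.5  424.4  164. ]
side 113 2125 116.39861915810934 ((524.3973999023438, -59.61003112792969), (439.3326721191406, 218.04031372070312), 87.6764144897461)
[ 406.6 -274.7  624.4 -283.5  642.2  155.5  424.4  164.3]
side 124 392 132.74369861421218 ((531.232421875, 151.4728546142578), (16.62735366821289, 90.31436157226562), 87.65328216552734)
[485.8 145.  576.  141.3 576.7 157.9 486.5 161.6]
lip mean [528.5 153.9 131. ]
392 175 [ 590.2 -267.7  117.3]
438 203 [ 464.2 -268.9  100. ]
457 211 [ 410.8 -256.3  111.6]
375 185 [ 609.3 -232.3   98.1]
395 215 [ 512.2 -181.    89.2]
391 192 [ 555.4 -220.2  109.5]
388 190 [ 565.7 -222.8  108.8]
394 198 [ 537.8 -208.2  107.7]
```

View pics/c1.png

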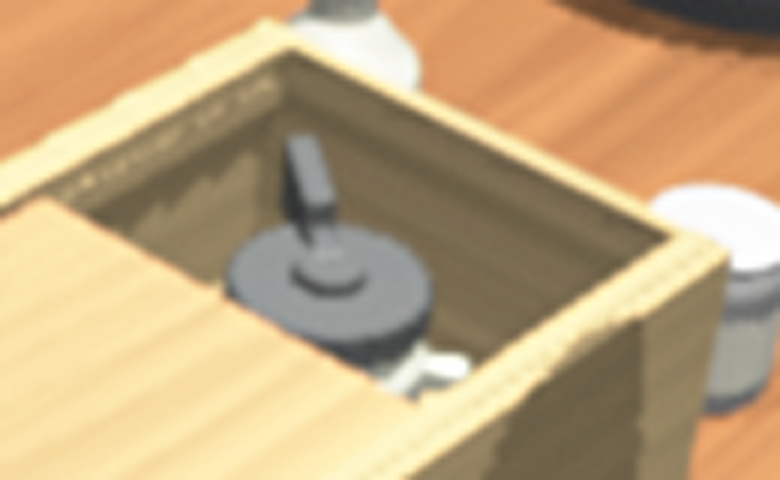

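View pics/c2.png

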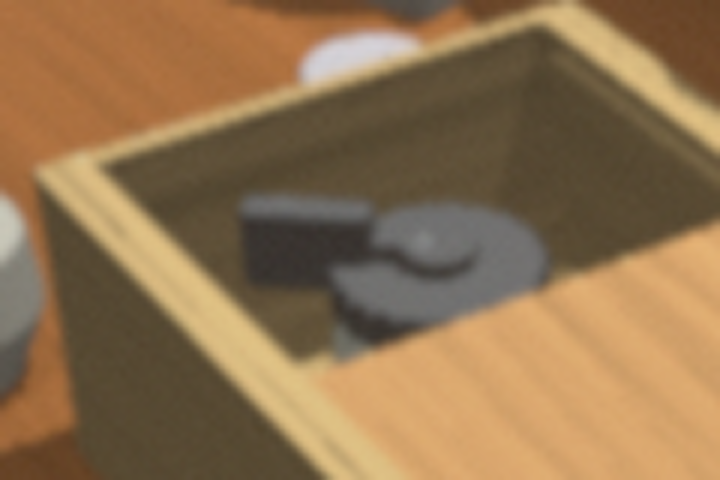

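The crops show the cap disc at c1 (330,285) with its wing pointing away to (305,165), standing clear of the box's end wall. The white pip on the jar is at c1 (440,360), on the robot side. I'll fit the disc, the wing and the pip.

Run:
```python
from h import *
np.set_printoptions(precision=1,suppress=True)
ax=np.array([-.039,-.9992]); ay=np.array([.9992,-.039]); C=np.array([521.6,-129])
for t,(u0,v0,u1,v1) in {'scene':(220,130,470,310),'side':(235,165,465,310)}.items():
    W,p=world(t); w=W[v0:v1,u0:u1].reshape(-1,3); col=p[v0:v1,u0:u1].reshape(-1,3).astype(int)
    b=np.c_[(w[:,:2]-C)@ax,(w[:,:2]-C)@ay]
    ins=(abs(b[:,1])<92)&(b[:,0]<135)&(b[:,0]>0)&(np.ptp(col,axis=1)<30)
    d=w[ins&(w[:,2]>84)&(w[:,2]<93)]; g=w[ins&(w[:,2]>104)&(w[:,2]<113)]
    for n,q in(('disc',d),('wing',g)):
        r=cv2.minAreaRect(q[:,:2].astype(np.float32)); print(t,n,len(q),np.median(q,axis=0),r,cv2.minEnclosingCircle(q[:,:2].astype(np.float32)))
W,p=world('side')
for u,v in [(412,225),(414,226),(416,226),(410,227)]: print(u,v,W[v,u],p[v,u])
```

```text
scene disc 496 [ 530.9 -187.9   89.5] ((530.7396850585938, -195.10580444335938), (68.0360107421875, 91.18053436279297), 87.08375549316406) ((533.9261474609375, -199.9677276611328), 51.35615539550781)
scene wing 100 [ 555.9 -219.7  107.4] ((555.5286865234375, -220.21731567382812), (14.070570945739746, 42.475399017333984), 48.58332824707031) ((555.7559204101562, -219.95970153808594), 21.268625259399414)
side disc 450 [ 514.5 -183.5   89.1] ((524.6742553710938, -191.2033233642578), (80.34422302246094, 70.15168762207031), 4.023968696594238) ((528.6792602539062, -195.4625701904297), 47.57688522338867)
side wing 68 [ 552.7 -217.8  107.3] ((553.7843017578125, -218.03465270996094), (11.48415756225586, 47.1986198425293), 49.245147705078125) ((555.10302734375, -216.50436401367188), 23.601417541503906)
412 225 [ 485.2 -210.1   61.1] [255 255 255]
414 226 [ 482.8 -215.    57. ] [255 255 255]
416 226 [ 478.1 -215.3   59.3] [255 255 255]
410 227 [ 486.8 -205.8   57.2] [193 197 180]
```

Emit:
jog_arm(plan=[0.433,0.333,0,0,0,0,0.433,0.333,0,0,0,0,0.433,0.333,0,0,0,0,0.433,0.333,0,0,0,0,0.433,0.333,0,0,0,0,0.433,0.333,0,0,0,0,0.433,0.333,0,0,0,0,0.433,0.333,0,0,0,0,0.433,0.333,0,0,0,0,0.433,0.333,0,0,0,0,0.433,0.333,0,0,0,0,0.433,0.333,0,0,0,0,0.433,0.333,0,0,0,0,0.433,0.333,0,0,0,0,0.433,0.333,0,0,0,0], claw=0)

```text
clock: 1.6
eef_pos: [573.0, -199.7, 205.6]
eef_rot: [3.141, 0.0, 0.257]
wrist_force: [-0.8, -0.1, 1.3]
finger_gap: 0.6
finger_force: 0.0
```

Run:
```python
from h import *
np.set_printoptions(precision=1,suppress=True)
s=manip.read_state(); print(s['clock'],s['eef_pos'],s['eef_rot'],s['wrist_force'],s['finger_gap'])
snap('wrist','w1')
W,p=world('w1')
b=np.c_[(W[...,:2]-np.array([521.6,-129]))@np.array([-.039,-.9992]),(W[...,:2]-np.array([521.6,-129]))@np.array([.9992,-.039])].reshape(480,-1) if 0 else None
m=(W[...,0]>440)&(W[...,0]<600)&(W[...,1]>-262)&(W[...,1]<-135)&(np.ptp(p.astype(int),axis=2)<30)
g=W[m&(W[...,2]>104)&(W[...,2]<112)]
if len(g): print(len(g),cv2.minAreaRect(g[:,:2].astype(np.float32)),np.median(g,axis=0))
```

```text
1.6 [ 573.  -199.7  205.6] [3.1 0.  0.3] [-0.8 -0.1  1.3] 0.5882592557352798
528 ((555.6790771484375, -222.34100341796875), (11.589807510375977, 39.85771942138672), 48.07508850097656) [ 559.  -224.7  108.1]
```

View pics/w1.png

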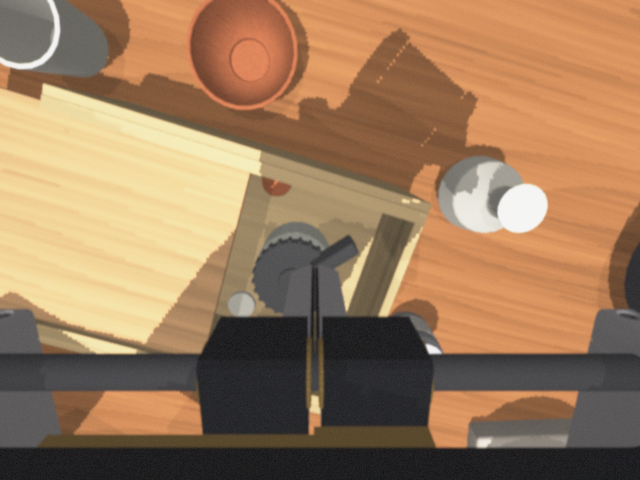

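The wrist view shows the wing from (315,262) to (350,245). The fingers are over its counter-clockwise side, clear of the walls, and the pip and tiles are undisturbed. Next I'll lower the fingers and work out the sweep.

Emit:
jog_arm(plan=[0,0,-0.05,0,0,0,0,0,-0.1,0,0,0,0,0,-0.117,0,0,0,0,0,-0.117,0,0,0,0,0,-0.117,0,0,0])

```text
clock: 2.15
eef_pos: [574.0, -199.3, 89.7]
eef_rot: [3.141, -0.001, 0.258]
wrist_force: [-0.4, -0.5, 0.4]
finger_gap: 0.5
finger_force: 0.0
```

Run:
```python
import numpy as np
for a in range(-15,-141,-5):
    p=np.array([521.5,-191.5])+53*np.array([np.cos(np.radians(a)),np.sin(np.radians(a))])-[573.75,-198.675]
    print(a,p.round(0)/1000)
```

```text
-15 [-0.001 -0.007]
-20 [-0.002 -0.011]
-25 [-0.004 -0.015]
-30 [-0.006 -0.019]
-35 [-0.009 -0.023]
-40 [-0.012 -0.027]
-45 [-0.015 -0.03 ]
-50 [-0.018 -0.033]
-55 [-0.022 -0.036]
-60 [-0.026 -0.039]
-65 [-0.03  -0.041]
-70 [-0.034 -0.043]
-75 [-0.039 -0.044]
-80 [-0.043 -0.045]
-85 [-0.048 -0.046]
-90 [-0.052 -0.046]
-95 [-0.057 -0.046]
-100 [-0.061 -0.045]
-105 [-0.066 -0.044]
-110 [-0.07  -0.043]
-115 [-0.075 -0.041]
-120 [-0.079 -0.039]
-125 [-0.083 -0.036]
-130 [-0.086 -0.033]
-135 [-0.09 -0.03]
-140 [-0.093 -0.027]
```

Sweeping to −110°, and dropping 4 mm along the way as the wing sinks.

Emit:
jog_arm(plan=[-0.001,-0.007,0,0,0,0,-0.002,-0.011,0,0,0,0,-0.004,-0.015,0,0,0,0,-0.006,-0.019,0,0,0,0,-0.009,-0.023,0,0,0,0,-0.012,-0.027,-0.001,0,0,0,-0.015,-0.03,-0.001,0,0,0,-0.018,-0.033,-0.001,0,0,0,-0.022,-0.036,-0.001,0,0,0,-0.026,-0.039,-0.002,0,0,0,-0.03,-0.041,-0.002,0,0,0,-0.034,-0.043,-0.002,0,0,0,-0.039,-0.044,-0.002,0,0,0,-0.043,-0.045,-0.003,0,0,0,-0.048,-0.046,-0.003,0,0,0,-0.052,-0.046,-0.003,0,0,0,-0.057,-0.046,-0.003,0,0,0,-0.061,-0.045,-0.004,0,0,0,-0.066,-0.044,-0.004,0,0,0,-0.07,-0.043,-0.004,0,0,0])

```text
clock: 4.15
eef_pos: [503.3, -241.6, 84.4]
eef_rot: [3.142, 0.0, 0.259]
wrist_force: [2.1, -0.3, -0.2]
finger_gap: -0.1
finger_force: 1.1
```

Run:
```python
from h import *
np.set_printoptions(precision=1,suppress=True)
s=manip.read_state(); print(s['clock'],s['eef_pos'],s['wrist_force'],s['moment'])
snap('side','s2');snap('scene','s3')
a=cv2.imread('pics/s2.png')[165:245,340:460]; b=cv2.imread('pics/s3.png')[140:220,220:340]
cv2.imwrite('pics/c3.png',cv2.resize(np.vstack([a,b]),None,fx=3.7,fy=3.7,interpolation=cv2.INTER_CUBIC))
```

```text
4.15 [ 503.3 -241.6   84.4] [ 2.1 -0.3 -0.2] [-0.1 -0.5  0. ]
```

View pics/c3.png

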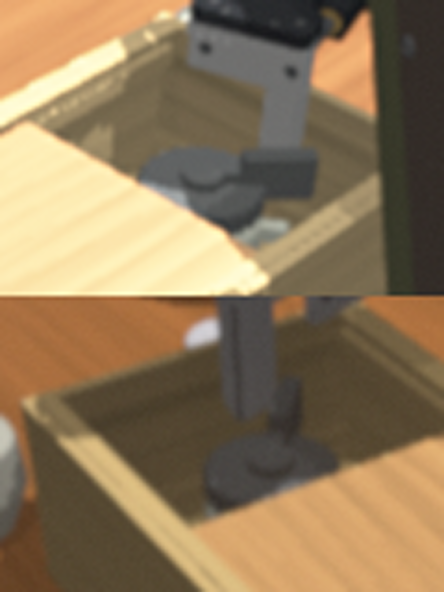

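The wing now points toward the robot, with the finger flush behind it (top crop, (250,165)) and the pip just ahead. I'll continue slowly to the stop.

Emit:
jog_arm(plan=[-0.002,0.001,0,0,0,0,-0.005,0.002,0,0,0,0,-0.007,0.003,0,0,0,0,-0.009,0.004,0,0,0,0,-0.011,0.0055,0,0,0,0,-0.011,0.0055,0,0,0,0])

```text
clock: 4.85
eef_pos: [492.5, -236.0, 84.4]
eef_rot: [-3.141, 0.0, 0.259]
wrist_force: [1.2, 0.5, -0.4]
finger_gap: 0.2
finger_force: 0.4
```

Emit:
jog_arm(plan=[-0.002,0.0015,0,0,0,0,-0.0035,0.003,0,0,0,0,-0.005,0.0045,0,0,0,0,-0.005,0.0045,0,0,0,0])

```text
clock: 5.25
eef_pos: [488.8, -232.5, 84.8]
eef_rot: [3.138, -0.003, 0.259]
wrist_force: [9.5, -7.3, -5.3]
finger_gap: 0.5
finger_force: 5.7
```

The push reached 12 N, so the wing is at the stop. I'll back off, lift and check.

Emit:
jog_arm(plan=[0.003,-0.005,0,0,0,0,0.003,-0.005,0.03,0,0,0,0.003,-0.005,0.08,0,0,0,0.003,-0.005,0.13,0,0,0,0.053,0.02,0.13,0,0,0,0.083,0.06,0.13,0,0,0,0.083,0.06,0.13,0,0,0,0.083,0.06,0.13,0,0,0])

```text
clock: 6.05
eef_pos: [570.8, -170.7, 213.8]
eef_rot: [-3.141, 0.001, 0.261]
wrist_force: [0.2, 0.2, -0.3]
finger_gap: -0.0
finger_force: 0.0
```

Run:
```python
from h import *
np.set_printoptions(precision=1,suppress=True)
s=manip.read_state(); print(s['clock'],s['eef_pos'],s['wrist_force'])
for t in('wrist','scene'):
    snap(t,'k'+t); W,p=world('k'+t)
    m=(W[...,0]>445)&(W[...,0]<600)&(W[...,1]>-260)&(W[...,1]<-140)&(np.ptp(p.astype(int),axis=2)<30)
    g=W[m&(W[...,2]>95.5)&(W[...,2]<112)]
    print(t,len(g),cv2.minAreaRect(g[:,:2].astype(np.float32)),np.median(g,axis=0))
```

```text
6.05 [ 570.8 -170.7  213.8] [ 0.2  0.2 -0.3]
wrist 0 ((0.0, 0.0), (0.0, 0.0), 0.0) [nan nan nan]
scene 84 ((485.2518310546875, -212.60580444335938), (44.690765380859375, 13.213298797607422), 32.155601501464844) [ 485.5 -211.3  100. ]
  return _methods._mean(a, axis=axis, dtype=dtype,
  ret = um.true_divide(
```

View pics/kwrist.png

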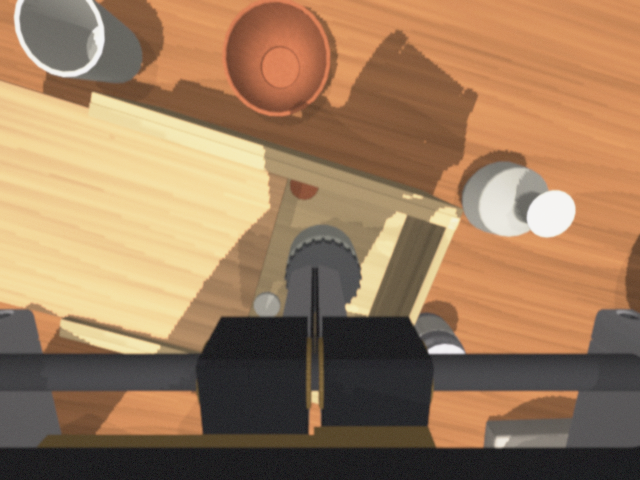

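The side-view fit puts the wing at −148° with its top at 100.0 mm, so the cap is home. The wrist view (cap ≈(323,265)) shows the tiles, bowl and vase unmoved. Next is the lid lip.

Emit:
jog_arm(plan=[-0.039,0.362,0,0,0,0,-0.039,0.362,0,0,0,0,-0.039,0.362,0,0,0,0,-0.039,0.362,0,0,0,0,-0.039,0.362,0,0,0,0,-0.039,0.362,0,0,0,0,-0.039,0.362,0,0,0,0,-0.039,0.362,0,0,0,0,-0.039,0.362,0,0,0,0,-0.039,0.362,0,0,0,0,-0.039,0.362,-0.05,0,0,0,-0.039,0.362,-0.096,0,0,0,-0.039,0.362,-0.096,0,0,0,-0.039,0.362,-0.096,0,0,0])

```text
clock: 7.55
eef_pos: [532.4, 189.0, 119.7]
eef_rot: [3.142, -0.0, 0.257]
wrist_force: [0.6, -0.5, 0.6]
finger_gap: 0.3
finger_force: 0.0
```

Emit:
jog_arm(plan=[0,-0.008,0,0,0,0,0,-0.014,0,0,0,0,-0.001,-0.02,0,0,0,0,-0.001,-0.026,0,0,0,0,-0.001,-0.033,0,0,0,0,-0.002,-0.04,0,0,0,0,-0.002,-0.047,0,0,0,0,-0.002,-0.054,0,0,0,0,-0.002,-0.061,0,0,0,0,-0.003,-0.068,0,0,0,0,-0.003,-0.075,0,0,0,0,-0.003,-0.082,0,0,0,0,-0.003,-0.089,0,0,0,0,-0.004,-0.096,0,0,0,0,-0.004,-0.103,0,0,0,0,-0.004,-0.11,0,0,0,0,-0.005,-0.117,0,0,0,0,-0.005,-0.124,0,0,0,0,-0.005,-0.124,0,0,0,0])

```text
clock: 9.45
eef_pos: [526.8, 65.4, 118.5]
eef_rot: [3.141, 0.0, 0.258]
wrist_force: [-0.8, -0.6, -0.5]
finger_gap: 0.4
finger_force: 0.0
```

Run:
```python
from h import *
np.set_printoptions(precision=1,suppress=True)
s=manip.read_state(); print(s['clock'],s['eef_pos'],s['wrist_force'])
snap('scene','l1'); W,p=world('l1')
m=(W[...,0]>400)&(W[...,0]<640)&(W[...,1]>-285)&(W[...,1]<130)
g=W[m&(W[...,2]>126)&(W[...,2]<136)&(p[...,0]>p[...,2]+40)]
print(len(g),cv2.minAreaRect(g[:,:2].astype(np.float32)),np.median(g,axis=0))
```

```text
9.45 [526.8  65.4 118.5] [-0.8 -0.6 -0.5]
238 ((530.3096923828125, 43.179954528808594), (15.055908203125, 90.27703094482422), 88.96859741210938) [554.5  44.3 133.5]
```

View pics/l1.png

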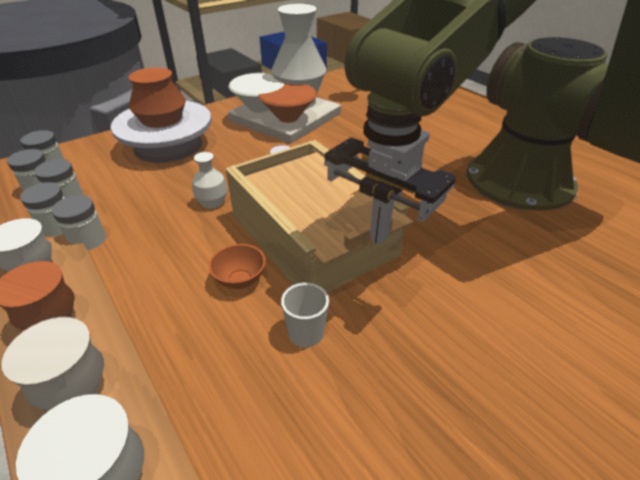

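The lid has slid to about 30 mm from shut, with the lip at (365,225) and the finger square behind it. Next comes the ridge.

Emit:
jog_arm(plan=[0,-0.004,0,0,0,0,0,-0.008,0,0,0,0,0,-0.012,0,0,0,0,-0.001,-0.016,0,0,0,0,-0.001,-0.019,0,0,0,0,-0.001,-0.022,0,0,0,0,-0.001,-0.022,0,0,0,0])

```text
clock: 10.2
eef_pos: [525.8, 43.9, 118.5]
eef_rot: [3.141, -0.0, 0.259]
wrist_force: [0.4, -0.4, -1.6]
finger_gap: 0.3
finger_force: 0.3
```

Emit:
jog_arm(plan=[0,-0.003,0,0,0,0,0,-0.006,0,0,0,0,0,-0.008,0,0,0,0,0,-0.008,0,0,0,0])

```text
clock: 10.6
eef_pos: [525.6, 36.7, 118.5]
eef_rot: [-3.14, -0.0, 0.259]
wrist_force: [-0.4, 7.6, 0.5]
finger_gap: 0.1
finger_force: 3.1
```

Emit:
jog_arm(plan=[0,-0.002,0,0,0,0,0,-0.004,0,0,0,0,0,-0.004,0,0,0,0])

```text
clock: 10.9
eef_pos: [525.6, 35.7, 118.6]
eef_rot: [-3.135, -0.002, 0.259]
wrist_force: [-2.0, 29.8, 3.0]
finger_gap: 0.4
finger_force: 14.7
```

The force rose to 30 N with hardly any travel, which fits the hard stop: the lip is at y≈14, flush with the box end. I'll back off and verify.

Emit:
jog_arm(plan=[0,0.012,0,0,0,0,0,0.03,0,0,0,0,0,0.03,0.05,0,0,0,0,0.06,0.1,0,0,0,0,0.11,0.12,0,0,0,0,0.16,0.14,0,0,0,0,0.16,0.14,0,0,0,0,0.16,0.14,0,0,0])

```text
clock: 11.7
eef_pos: [525.7, 193.5, 258.7]
eef_rot: [3.141, -0.001, 0.261]
wrist_force: [0.1, -1.0, -1.1]
finger_gap: 0.4
finger_force: 0.0
```

Run:
```python
from h import *
np.set_printoptions(precision=1,suppress=True)
s=manip.read_state(); print(s['clock'],s['eef_pos'],s['wrist_force'])
for t in('scene','side'):
    snap(t,'f'+t); W,p=world('f'+t)
    m=(W[...,0]>400)&(W[...,0]<640)&(W[...,1]>-285)&(W[...,1]<130)
    g=W[m&(W[...,2]>126)&(W[...,2]<136)]
    print(t,len(g),cv2.minAreaRect(g[:,:2].astype(np.float32)))
    q=W[m&(W[...,2]>113)&(W[...,2]<120)]; print(cv2.boxPoints(cv2.minAreaRect(q[:,:2].astype(np.float32))).ravel())
a=cv2.imread('pics/fscene.png')[130:350,180:440]; b=cv2.imread('pics/fside.png')[150:330,230:490]
cv2.imwrite('pics/c5.png',cv2.resize(np.vstack([a,b]),None,fx=1.5,fy=1.5,interpolation=cv2.INTER_CUBIC))
```

```text
11.7 [525.7 193.5 258.7] [ 0.1 -1.  -1.1]
scene 442 ((528.4714965820312, 16.02423858642578), (15.850005149841309, 90.2051773071289), 87.772705078125)
[ 409.5 -274.5  624.6 -282.8  636.2   19.6  421.1   27.9]
side 309 ((527.5527954101562, 17.736373901367188), (16.920921325683594, 91.84384155273438), 87.26793670654297)
[ 407.  -274.6  624.6 -283.5  637.    21.6  419.4   30.4]
```

View pics/c5.png

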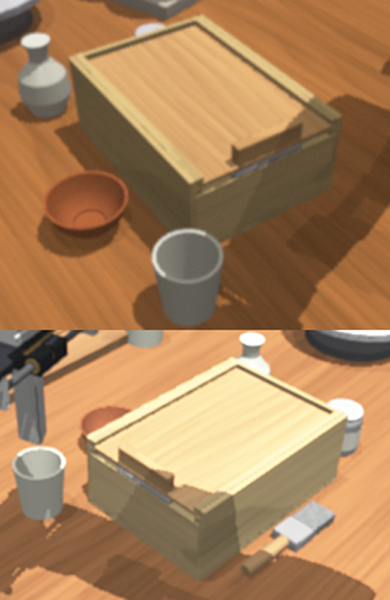

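The box is fully shut: the lip sits flush with the box's end in both views (top (265,150), bottom (145,470)). All the bystanders are in place and the arm is clear.

```bash
python3 -c "
from cell import manip; print(manip.sign_off())"
```

```text
the job is handed in; nothing more can be done
None
```

The cap is screwed down to its stop above the pip, and the lid is pushed past the ridge until the box is fully shut; no bystanders appear moved, and the job was handed in at about 12 s.

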